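Feed out one jar with one turn of the hand wheel

ROBOT

A 6-joint arm with a two-finger parallel gripper is mounted at the origin on the work surface. World frame = base frame: x ahead of the robot, y to its left, z up, the work surface at z = 0. Lengths are in m, angles in degrees, forces in N, time in s.
With the tool pointing down it reaches from about 0.35 to 0.875 m from the base axis. Payload 4.2 kg.
Tool frame: the origin (TCP) lies at the very end of the fingers, on their centre line; the grasp point (between the pads) lies 19 mm behind it; z points along the fingers, y is the line along which they close (so a half turn about z gives the same grasp; the last joint's range is limited). The gripper opens to 87 mm and grips with 3 to 60 N. Pads are 19 mm wide; open, the fingers measure 117 mm over their backs; the gripper's body (75 mm by 190 mm) begins 51 mm behind the grasp point.
Start: joints at [-51.245, 22.042, 0.453, 0, -68.411, -14.817], TCP at [0.254, -0.571, 0.223] pointing down, gripper open.
Joint ranges: [-179.83, 179.83], [-69.29, 118.12], [-61.27, 80.66], [-181.25, 117.63], [-171.15, -9.14], [-177.46, 177.46]. Speed limits (degrees/s): [159.86, 159.86, 180, 180, 180, 180].

INTERFACE

Orientations are given as [roll, pitch, yaw] about the fixed x, y, z axes, in that order (R = Rz(yaw) Ry(pitch) Rx(roll)).
In Python, from station import arm, hand, imaging, order, models gives the robot as it stands. Calls block until the motion is done:
- arm.move_to(position, orientation): joint-space move of the TCP to a pose.
- arm.move_straight(position, vel=0.15, orientation=None): straight line of the TCP; orientation=None keeps the orientation; vel is the mean speed in m/s.
- arm.goto_joints(angles): joint-space move.
- hand.let_go() and hand.gripper_close(grip_force=None): open the fingers fully, or close them until they stop; grip_force is the grip in N (None keeps the last).
- arm.sleep(seconds).
- arm.ik(position, orientation): joint angles nearest the present ones, or None.
- imaging.read_camera(name): name is "side" or "top" or "wrist"; returns the picture (400x640x3 uint8, red, green, blue); there is no depth.
- imaging.camera_params(name): a dict with "intrinsics" (3x3 intrinsics, pixels), "position" and "rotation" of the camera in the world; the wrist camera has in their place "mount" (4x4, takes a point from camera to tool coordinates, whose origin is the TCP and whose axes are the flange's). Camera axes: x right, y down, z forward; pixel columns grow to the right and rows downward; lengths in m; the calibration is good to about 2 mm. A picture is of the moment at which its call begins: read the wrist's pose just before it. camera_params takes no time and is no camera call.
A pose or a line that the arm cannot do raises arm.Unreachable and nothing moves.
- order.finish_job(): hands the job in; it is judged then, once.
Trained networks look in the newest picture that a camera, given by its name, has taken for a name from the list of things; names that differ only in an ending like _2 or _b are one class to them, and where a whole thing is asked for, a point or a joint stands for the part that bears it (a point fixed in the world has none). Each returns a list of dicts, best first, with "confidence" (0 to 1); they miss things now and then, are a little off and sometimes report something else, mostly with a low value. They report only what shows in the picture. A call takes as long as a camera call. They do not tell look-alikes from the thing itself.
- models.look_for(camera, label): "uv" ([column, row] in pixels, amid what is visible of it).
Readings, each from a call of its own:
- arm.current_clock(): time.
- arm.current_joint_pos(): joint angles.
- arm.current_dq(): joint speeds.
- arm.current_effort(): joint torques, N m.
- arm.current_ee_pos(): TCP position.
- arm.current_tcp_rot(): TCP orientation.
- arm.current_contact_force(): force on the tool from outside, world axes, zero at the start.
- arm.current_ft_torque(): the same for the moment, N m.
- arm.current_finger_gap(): finger opening in m.
- arm.current_gripper_force(): force on a finger pad.
Only numpy, scipy, OpenCV 4.12 (cv2) and the standard library are available. Lean on these libraries where they do the work, as an engineer would, in place of code of your own. Each camera call takes 0.05 s, during which the arm holds its last target. There are 200 camera calls.

TASK

On the jar feeder, push the upright handle of the flat hand wheel round clockwise (seen from above) with your fingertips through exactly one full turn, so that the handle stands over the pointer again and the leading small jar comes out onto the open ledge. Only push the handle, never grip or squeeze it. Leave the moving of the jars to the feeder: do not touch or lift any of them, and leave the two tubs and the lunch box where they are.

Things in the scene. Friction and masses are not known exactly. Their poses are not given: they have to be found in the camera images.
- feeder: jar feeder, fixed. Origin on the table under the wheel axis; +x points from the wheel to the chute. Chute: aluminium channel along y, centred at x = 150 mm, floor 30 mm and rail tops 58 mm above the table, rails from y = -68 to +170 mm; then an open ledge to y = -170 mm with a 12 mm high end lip. Turning the wheel clockwise drives a pusher that moves the jars to -y, 45 mm a turn.
- wheel_hub (a point): point on the upright axis of the level hand wheel, at mid height of its rim, 122 mm above the table. Black rim, 140 mm across to the middle of its 16 mm thick bar (rim top 130 mm above the table), four 12 mm spokes, steel hub 36 mm across with its nut reaching 137 mm above the table; white column below, 64 to 72 mm thick.
- handle_top (a point): top centre, 176 mm above the table, of the upright steel handle on the wheel: a round post 18 to 22 mm in diameter that stands on the rim where a spoke meets it, 70 mm from the wheel's axis, and sticks up 46 mm above the rim. It spins about its own axis with light friction.
- handle: the same upright steel handle; origin at its foot in the middle of the rim bar, 122 mm above the table, z up.
- wheel (a joint): angle of the hand wheel in rad, 0 at the start, growing clockwise seen from above; one full turn is 6.283. Turns with light steady friction (about 0.15 N m, some 2 to 4 N at the handle), does not run on when left, has no stop near one turn.
- pointer_tip (a point): outer tip of the flat black pointer, 16 mm wide, fixed to the column under the wheel, 100 mm above the table and 106 mm from the axis. It points to where the handle stands at the start and must stand again at the end.
- jar1: small brown jar with black lid, 44 mm in diameter, 58 mm tall, 90 g, loose in the chute (the leading one, nearest the ledge); origin at the centre of its underside, z up
- jar2: small brown jar with black lid, 44 mm in diameter, 58 mm tall, 90 g, loose in the chute (second in the row); origin at the centre of its underside, z up
- jar3: small brown jar with black lid, 44 mm in diameter, 58 mm tall, 90 g, loose in the chute (third in the row); origin at the centre of its underside, z up
- jar4: small brown jar with black lid, 44 mm in diameter, 58 mm tall, 90 g, loose in the chute (last in the row, next to the pusher); origin at the centre of its underside, z up
- tub_a: white tub with red lid, 90 mm in diameter, 85 mm tall, loose bystander; origin at the centre of its underside
- tub_b: a second tub just like tub_a, on the other side, loose bystander; origin at the centre of its underside
- lunch_box: flat lunch box with white lid, 156 by 116 mm, 56 mm tall, loose bystander on the robot's left; origin at the centre of its underside
Things that resemble listed ones, but are neither listed nor needed, are in the scene too. What is shaped like the jar2 but pink, purple or turquoise is not meant.

How it is judged:
By the outcome, as a careful person would: the job done as asked, in the order asked, and still so for the second after the job is handed in, with the robot touching nothing.
It also fails if it takes over 56 s, if anything falls off the work surface, if the arm or the gripper's body presses on something with over 40 N, if the wrist force passes 120 N, or if a joint passes its speed limit or range.

## Working session

There is one attempt and no reset: what is moved stays moved. The work goes in short steps, each a Python script; the robot and the scene stay as the last script left them, time stands still between calls to the robot, and variables do not carry over. Pictures are saved under pics/ and viewed, at most 10 in all, crops included, and the job is handed in when it is done.

```bash
mkdir -p pics; ls; python3 - <<'E'
from station import arm, hand, imaging, order, models
import cv2, numpy as np
for c in ("top","side"):
    im=imaging.read_camera(c); cv2.imwrite(f"pics/{c}0.png",im[:,:,::-1])
    p=imaging.camera_params(c); print(c,np.round(p["intrinsics"],1).tolist(),np.round(p["position"],3),np.round(p["rotation"],4).tolist())
    for l in ("wheel_hub","handle_top","handle","pointer_tip","jar1","tub_a","lunch_box","feeder"):
        try: print(l,[(np.round(d["uv"]).tolist(),round(d["confidence"],2)) for d in models.look_for(c,l)][:7])
        except Exception as e: print(l,e)
print(arm.current_clock())
E
```

```text
pics
top [[377.8, 0.0, 320.6], [0.0, 377.8, 193.7], [0.0, 0.0, 1.0]] [0.488 0.089 1.159] [-172.8041, 0.4238, -90.0158]
wheel_hub [([363.0, 217.0], 0.67)]
handle_top []
handle [([357.0, 180.0], 0.67), ([391.0, 209.0], 0.62)]
pointer_tip [([362.0, 216.0], 0.8)]
jar1 [([361.0, 166.0], 0.72), ([345.0, 130.0], 0.71), ([407.0, 130.0], 0.65), ([344.0, 166.0], 0.64), ([329.0, 164.0], 0.59), ([372.0, 166.0], 0.55)]
tub_a [([240.0, 267.0], 0.76), ([474.0, 273.0], 0.61), ([360.0, 179.0], 0.6)]
lunch_box [([177.0, 284.0], 0.56), ([372.0, 166.0], 0.28)]
feeder [([360.0, 180.0], 0.79)]
side [[452.6, 0.0, 314.5], [0.0, 452.6, 204.3], [0.0, 0.0, 1.0]] [0.315 0.977 1.219] [-139.0852, -0.2469, -161.5534]
wheel_hub [([333.0, 186.0], 0.73), ([352.0, 304.0], 0.42)]
handle_top []
handle [([301.0, 180.0], 0.65), ([342.0, 165.0], 0.55)]
pointer_tip [([341.0, 196.0], 0.8)]
jar1 [([294.0, 198.0], 0.69), ([284.0, 208.0], 0.63), ([258.0, 199.0], 0.62), ([264.0, 178.0], 0.61), ([280.0, 162.0], 0.58), ([296.0, 187.0], 0.49)]
tub_a [([405.0, 153.0], 0.88), ([351.0, 304.0], 0.58), ([342.0, 169.0], 0.39)]
lunch_box [([347.0, 364.0], 0.67)]
feeder [([309.0, 218.0], 0.7), ([286.0, 205.0], 0.37)]
0.9
```

View pics/top0.png

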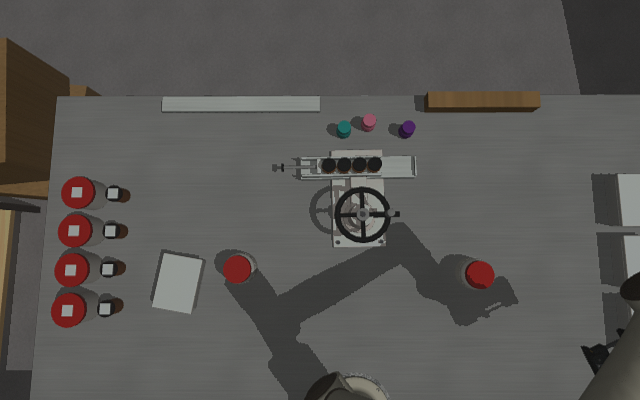

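View pics/side0.png

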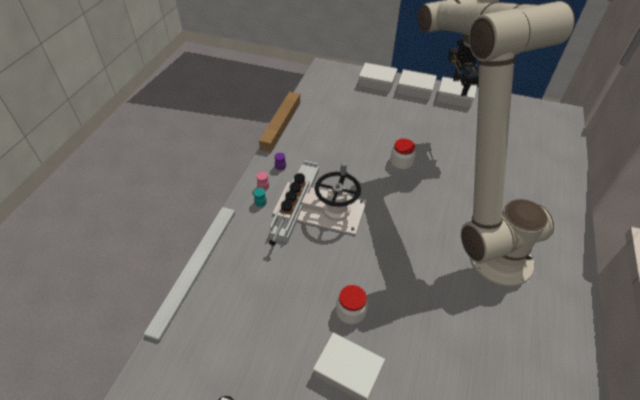

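Top view: the wheel is at about (363,215), the handle is the post at about (391,212) to its right, the jar row runs (329..375,165) and the ledge is to the right. Possible mix-ups:
- **Pusher rod end:** (278,168).
- **Network's "handle" hit:** (357,180), which is the feeder body.
- **Coloured jars:** (344,130), (369,122) and (407,130), not meant.
- **Rows of tubs and jars:** at far left.

I choose the post at (391,212) in the top view and (342,168) in the side view, and check it in one close crop.

```bash
cat > h.py <<'E'
from station import arm, hand, imaging, order, models
import cv2, numpy as np
from scipy.spatial.transform import Rotation as R
def cam(name, tcp=None):
    p=imaging.camera_params(name); K=np.array(p["intrinsics"])
    if name!="wrist": return K, np.array(p["position"]), cR(p["rotation"])
    M=np.array(p["mount"]); Rt=R.from_euler("xyz",arm.current_tcp_rot(),degrees=True).as_matrix()
    return K, np.array(arm.current_ee_pos())+Rt@M[:3,3], Rt@M[:3,:3]
def cR(r):
    r=np.array(r); return r if r.shape==(3,3) else R.from_euler("xyz",r,degrees=True).as_matrix()
def ray(c,uv,z):
    K,t,Rm=c; d=Rm@np.linalg.inv(K)@[uv[0],uv[1],1]; return t+d*(z-t[2])/d[2]
def proj(c,P):
    K,t,Rm=c; q=K@Rm.T@(np.array(P)-t); return q[:2]/q[2]
E
python3 - <<'E'
from h import *
T=cv2.imread("pics/top0.png")[140:260,300:420]; S=cv2.imread("pics/side0.png")[140:260,250:370]
cv2.imwrite("pics/crop1.png",cv2.resize(np.hstack([T,S]),(800,400),interpolation=cv2.INTER_CUBIC))
ct,cs=cam("top"),cam("side")
print("hub",ray(ct,(363,214.5),.137),ray(cs,(339,187),.137))
print("handle",ray(ct,(398,213),.176),ray(cs,(344,166),.176))
for l,uv,z in (("tubs",(237,268),.085),("tubb",(480,274),.085),("jar1",(375,164),.088),("jar4",(329,165),.088)): print(l,ray(ct,uv,z))
E
```

```text
hub [ 0.56078333 -0.01851434  0.137     ] [ 0.55528235 -0.01002739  0.137     ]
handle [ 0.5618615  -0.10551976  0.176     ] [ 0.55778964 -0.07050539  0.176     ]
tubs [0.41469484 0.33093364 0.085     ]
tubb [ 0.39842683 -0.3469877   0.085     ]
jar1 [ 0.71002387 -0.06032768  0.088     ]
jar4 [0.7073255  0.07234352 0.088     ]
```

View pics/crop1.png

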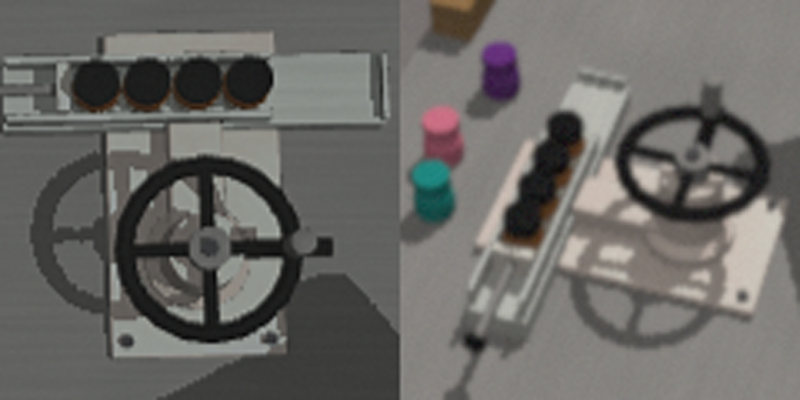

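The crop shows the handle as a grey round post top at crop (303,240) and (711,84), with the pointer tip beyond it at (332,247), so the choice holds. The handle is at −y from the hub, so the first push goes toward −x. The ledge is clear.

```bash
python3 - <<'E'
from h import *
ct,cs=cam("top"),cam("side")
print("hub",ray(ct,(362.7,213.8),.137),ray(cs,(338.2,186.8),.137))
print("handle",ray(ct,(390.9,212),.176),ray(cs,(343.3,165.5),.176))
print("ptr",ray(ct,(399.6,214.1),.1))
# rim centre from dark ring in top image
im=cv2.imread("pics/top0.png"); 
g=cv2.cvtColor(im,cv2.COLOR_BGR2GRAY)
def obj(q,c,g):
    a=np.linspace(0,2*np.pi,120,endpoint=False); s=0
    for r,w in((.07,1),(.058,-.5),(.085,-.5)):
        pts=np.array([proj(c,[q[0]+r*np.cos(t),q[1]+r*np.sin(t),.128 if r!=.07 else .128]) for t in a],np.float32)
        s+=w*np.mean(cv2.remap(g,pts[:,0],pts[:,1],cv2.INTER_LINEAR).astype(float))
    return s
from scipy.optimize import minimize
for n,c in(("top",ct),("side",cs)):
    g=cv2.GaussianBlur(cv2.cvtColor(cv2.imread(f"pics/{n}0.png"),cv2.COLOR_BGR2GRAY),(0,0),1).astype(np.float32)
    r=minimize(obj,[.56,-.015],args=(c,g),method="Nelder-Mead",options=dict(initial_simplex=[[.55,-.02],[.565,-.02],[.56,-.005]])); print(n,r.x,r.fun)
# ik sanity round the circle
for yaw in (0,90,180,-90):
    J=[]
    for a in range(0,360,45):
        j=arm.ik([.56+.07*np.cos(np.radians(a)),-.015+.07*np.sin(np.radians(a)),.148],[180,0,yaw]); J.append(None if j is None else np.round(j).tolist())
    print(yaw,J[0],J[4])
print(arm.current_tcp_rot(), imaging.camera_params("wrist")["mount"])
E
```

```text
hub [ 0.56268119 -0.01772988  0.137     ] [ 0.55801739 -0.01004863  0.137     ]
handle [ 0.56448511 -0.08712309  0.176     ] [ 0.56062429 -0.07202943  0.176     ]
ptr [ 0.5644401  -0.12493097  0.1       ]
top [ 0.56247562 -0.01657482] -75.25539957682292
side [ 0.56086343 -0.01135677] -63.50846761067709
0 [13.0, 26.0, -5.0, 0.0, -59.0, 77.0] [17.0, 13.0, -24.0, 0.0, -53.0, 73.0]
90 [13.0, 26.0, -5.0, 0.0, -59.0, 167.0] [17.0, 13.0, -24.0, 0.0, -53.0, 163.0]
180 [13.0, 26.0, -5.0, -0.0, -59.0, -103.0] [17.0, 13.0, -24.0, -0.0, -53.0, -107.0]
-90 [13.0, 26.0, -5.0, 0.0, -59.0, -13.0] [17.0, 13.0, -24.0, 0.0, -53.0, -17.0]
[-1.79995482e+02  1.23780463e-03 -1.56060126e+02] [[-7.23026609e-04 -9.53327588e-01 -3.01937057e-01  8.35538144e-02]
 [ 9.99999665e-01 -8.05499890e-04  1.48636612e-04 -9.23187803e-04]
 [-3.84909649e-04 -3.01936848e-01  9.53327851e-01 -1.63052202e-01]
 [ 0.00000000e+00  0.00000000e+00  0.00000000e+00  1.00000000e+00]]
```

```bash
python3 - <<'E'
from h import *
t0=arm.current_clock()
arm.move_to([.61,-.06,.27],[180,0,180]); t1=arm.current_clock(); print("move",t1-t0)
hand.gripper_close(10); print("close",arm.current_clock()-t1,arm.current_finger_gap())
c=cam("wrist"); im=imaging.read_camera("wrist"); cv2.imwrite("pics/w1.png",im[:,:,::-1])
print(c[0].tolist(), arm.current_ee_pos(), arm.current_tcp_rot())
for l in ("wheel_hub","handle","handle_top","pointer_tip"): print(l,[(np.round(d["uv"]).tolist(),round(d["confidence"],2)) for d in models.look_for("wrist",l)][:3])
for n,P in dict(hub=[.561,-.014,.137],top=[.562,-.081,.176],ptr=[.563,-.12,.1]).items(): print(n,proj(c,P))
np.savez("w1.npz",K=c[0],t=c[1],R=c[2]); print(arm.current_clock(), arm.current_contact_force())
E
```

```text
move 2.2333000000000003
close 1.5249999999999995 0.0006364467834508265
[[289.5744258975513, 0.0, 316.59183076741243], [0.0, 289.5744258975513, 196.3600987144785], [0.0, 0.0, 1.0]] [ 0.60999613 -0.06000195  0.2700006 ] [-1.79997647e+02  8.71791251e-05 -1.79998845e+02]
wheel_hub [([357.0, 134.0], 0.8)]
handle [([290.0, 146.0], 0.95)]
handle_top [([286.0, 147.0], 0.92)]
pointer_tip [([354.0, 133.0], 0.65)]
hub [362.91498683 140.13884201]
top [293.75465446 146.49382172]
ptr [264.36962663 138.19438762]
4.9083 [0.28658004 0.2614307  0.22434756]
```

View pics/w1.png

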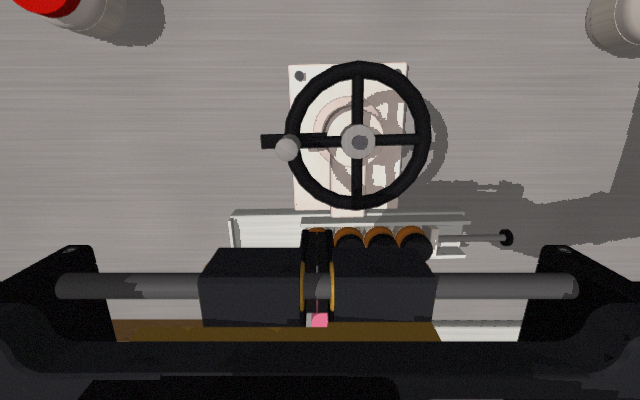

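Wrist view: hub nut at (360,142), handle top at (287,149), pointer tip at (262,141), fingers clear at the bottom. Now I refine the positions.

```bash
cat >> h.py <<'E'
from scipy.optimize import minimize
def rimfit(c,im,q0,rp=.07):
    g=cv2.GaussianBlur(cv2.cvtColor(im,cv2.COLOR_RGB2GRAY),(0,0),1).astype(np.float32)
    a=np.linspace(0,2*np.pi,180,endpoint=False)
    def obj(q):
        s=0
        for r,w in((.07,1),(.057,-.5),(.083,-.5)):
            p=np.array([proj(c,[q[0]+r*np.cos(t),q[1]+r*np.sin(t),.124]) for t in a],np.float32)
            s+=w*cv2.remap(g,p[:,0],p[:,1],cv2.INTER_LINEAR).mean()
        return s
    q0=np.array(q0); return minimize(obj,q0,method="Nelder-Mead",options=dict(initial_simplex=[q0,q0+[.008,0],q0+[0,.008]])).x
E
python3 - <<'E'
from h import *
z=np.load("w1.npz"); c=(z["K"],z["t"],z["R"]); im=cv2.imread("pics/w1.png")[:,:,::-1].copy()
print("rim",rimfit(c,im,[.561,-.014]))
print("hub",ray(c,(360,142),.137),"top",ray(c,(287,149),.176),"net",ray(c,(286,147),.176),"ptr",ray(c,(262,141),.1))
E
```

```text
rim [ 0.56344632 -0.01696701]
hub [ 0.56285955 -0.01686271  0.137     ] top [ 0.56420177 -0.08703267  0.176     ] net [ 0.56243927 -0.08786042  0.176     ] ptr [ 0.56614468 -0.12286805  0.1       ]
```

```bash
cat >> h.py <<'E'
HUB=np.array([.5630,-.0169]); PHI0=-88.7; Z=.146; O=[180,0,180]; Rf=.070
def pf(phi,z=Z): a=np.radians(phi); return [HUB[0]+Rf*np.cos(a),HUB[1]+Rf*np.sin(a),z]
def lag(theta,rp=.010,hx=.0095,hy=.015):
    "degrees the finger centre trails the handle at wheel angle theta when touching"
    h=np.array(pf(PHI0-theta)[:2])
    for a in np.arange(50,5,-.1):
        f=np.array(pf(PHI0-theta+a)[:2]); d=np.maximum(np.abs(h-f)-[hx,hy],0)
        if np.hypot(*d)<=rp: return a
def sweep(t_from,t_to,vel=.06,step=10):
    "finger centre from t_from to t_to (deg behind-or-past the start angle, clockwise +)"
    n=max(1,int(np.ceil(abs(t_to-t_from)/step))); F=0
    for t in np.linspace(t_from,t_to,n+1)[1:]:
        arm.move_straight(pf(PHI0-t),vel=vel); f=np.linalg.norm(arm.current_contact_force()); F=max(F,f)
        if f>25: print("FORCE",t,f); break
    return F
E
python3 - <<'E'
from h import *
print([round(lag(t),1) for t in (0,30,45,90,180,360)])
arm.move_straight(pf(PHI0+28,.25),vel=.2); arm.move_straight(pf(PHI0+28),vel=.1); print(arm.current_contact_force())
s=60-lag(60)
print("F",sweep(-28,s), "clk",arm.current_clock(), arm.current_contact_force())
c=cam("wrist"); im=imaging.read_camera("wrist"); cv2.imwrite("pics/w2.png",im[:,:,::-1])
print("expected",proj(c,pf(PHI0-60,.176)))
for d in models.look_for("wrist","handle_top")[:2]: 
    p=ray(c,d["uv"],.176)[:2]-HUB; print(d, np.hypot(*p), PHI0-np.degrees(np.arctan2(p[1],p[0])))
E
```

```text
[np.float64(16.2), np.float64(17.0), np.float64(19.3), np.float64(21.0), np.float64(16.2), np.float64(16.2)]
[-0.3065497  -0.54980768 -0.11213659]
F 1.6977043888132577 clk 8.7917 [-0.5681232  -0.92544728 -0.43195453]
expected [357.73746848 240.87565081]
```

View pics/w2.png

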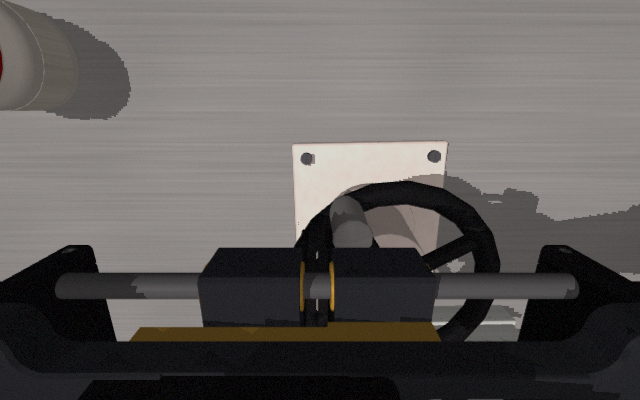

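The handle top is at (352,237), within a few pixels of where it should be at 60°, and the push force is light. I continue to about 352° and then look again.

```bash
python3 - <<'E'
from h import *
print("F",sweep(60-lag(60),352-lag(352)), "clk",arm.current_clock(), arm.current_contact_force())
c=cam("wrist"); im=imaging.read_camera("wrist"); cv2.imwrite("pics/w3.png",im[:,:,::-1])
t=imaging.read_camera("top")
cv2.imwrite("pics/t3.png",t[:,:,::-1])
print("expected",proj(c,pf(PHI0-352,.176)),"hub",proj(c,[*HUB,.137]),"ptr",proj(c,[.566,-.123,.1]))
np.savez("w3.npz",K=c[0],t=c[1],R=c[2])
big=cv2.resize(im[120:320,150:450,::-1],(800,533),interpolation=cv2.INTER_CUBIC); cv2.imwrite("pics/w3c.png",big)
E
```

```text
F 1.7610604532386698 clk 19.3917 [ 0.65387497  0.34719248 -0.32967401]
expected [306.85480943 238.59337023] hub [419.68410552 194.35754257] ptr [260.37009197 183.82590484]
```

View pics/w3c.png

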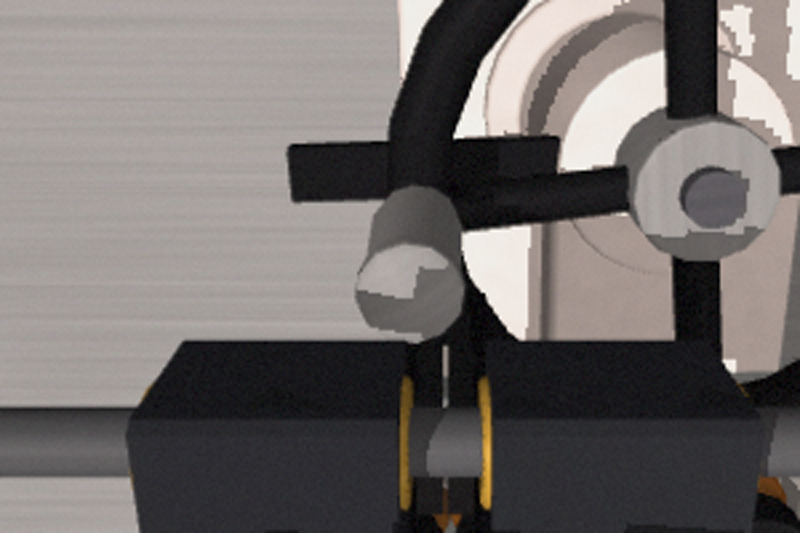

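Handle top at about (303.7,229.5) px, hub nut (419,193), pointer end (259,185). The handle is a few degrees short of the pointer.

```bash
cat >> h.py <<'E'
def theta(c,uv):
    p=ray(c,uv,.176)[:2]-HUB; return np.hypot(*p),(PHI0-np.degrees(np.arctan2(p[1],p[0])))%360
E
python3 - <<'E'
from h import *
z=np.load("w3.npz"); c=(z["K"],z["t"],z["R"]); r,th=theta(c,(303.7,229.5)); print(r,th)
off=th-352  # lag of contact model vs. observation
print(lag(352),lag(360))
s0=352-lag(352); s1=359.3-lag(360)-(off)   # aim a hair short
print(s0,s1)
print("F",sweep(s0,s1,vel=.03,step=4),arm.current_contact_force())
# back away, then up, look from the same view as at the start
arm.move_straight(pf(PHI0-s1+16),vel=.1); arm.move_straight([.61,-.06,.27],vel=.2)
c=cam("wrist"); im=imaging.read_camera("wrist"); cv2.imwrite("pics/w4.png",im[:,:,::-1])
np.savez("w4.npz",K=c[0],t=c[1],R=c[2]); print(arm.current_ee_pos(),arm.current_clock())
a=cv2.imread("pics/w1.png")[90:260,210:460]; b=im[90:260,210:460,::-1]
cv2.imwrite("pics/w4c.png",cv2.resize(np.vstack([a,b]),None,fx=1.75,fy=1.75,interpolation=cv2.INTER_CUBIC))
for l in ("handle_top","handle"): print(l,[(d["uv"],round(d["confidence"],2)) for d in models.look_for("wrist",l)][:2])
# sub-pixel shift of handle patch against the start picture
A=cv2.imread("pics/w1.png",0); B=cv2.cvtColor(im,cv2.COLOR_RGB2GRAY)
for n,(x,y,h) in dict(handle=(287,149,13),hub=(360,142,16)).items():
    T=A[y-h:y+h,x-h:x+h]; S=B[y-h-15:y+h+15,x-h-15:x+h+15]; m=cv2.matchTemplate(S,T,cv2.TM_CCOEFF_NORMED); _,v,_,l=cv2.minMaxLoc(m); print(n,np.array(l)-15,v)
E
```

```text
0.07088325566790397 356.18960031091933
16.799999999999528 16.19999999999952
335.2000000000005 338.91039968908115
F 1.528384904193152 [ 1.1873907  -0.00999788 -0.96227012]
[ 0.60885734 -0.06008166  0.26804259] 20.9583
handle_top [([288.5, 151.3], 0.74)]
handle [([289.4, 152.4], 0.84), ([286.7, 240.3], 0.41)]
handle [0 5] 0.9787225127220154
hub [0 2] 0.9474440813064575
```

View pics/w4c.png

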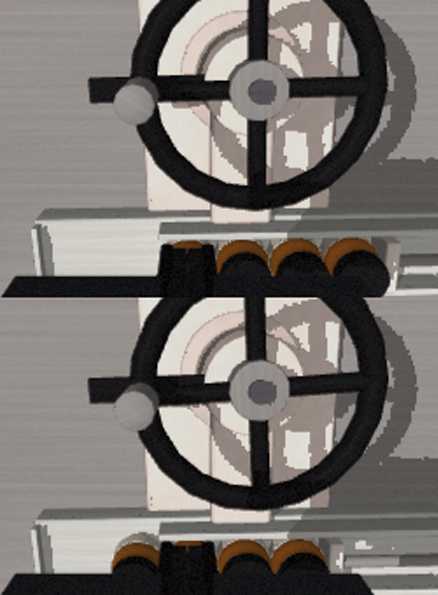

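The handle is about 3 px (roughly 2°) short of its start position, but the arm had not settled when I took the picture. I settle it and measure at sub-pixel level.

```bash
cat >> h.py <<'E'
def check(name):
    arm.move_to([.61,-.06,.27],O); arm.sleep(.4)
    c=cam("wrist"); im=imaging.read_camera("wrist"); cv2.imwrite(f"pics/{name}.png",im[:,:,::-1])
    k=4; A=cv2.resize(cv2.imread("pics/w1.png",0),None,fx=k,fy=k,interpolation=cv2.INTER_CUBIC)
    B=cv2.resize(cv2.cvtColor(im,cv2.COLOR_RGB2GRAY),None,fx=k,fy=k,interpolation=cv2.INTER_CUBIC); o={}
    for n,(x,y,h) in dict(handle=(287,149,13),hub=(360,142,10),ptr=(266,141,8),lspoke=(325,141,10),rspoke=(398,141,12),uspoke=(358,88,12)).items():
        x,y,h,s=x*k,y*k,h*k,10*k; m=cv2.matchTemplate(B[y-h-s:y+h+s,x-h-s:x+h+s],A[y-h:y+h,x-h:x+h],cv2.TM_CCOEFF_NORMED)
        _,v,_,l=cv2.minMaxLoc(m); o[n]=((np.array(l)-s)/k).tolist()+[round(v,2)]
    d=np.array(o["handle"][:2])
    print(arm.current_ee_pos(),o,"theta start",theta(c,(287,149)),"now",theta(c,np.array([287,149])+d),"clk",arm.current_clock())
E
python3 -c "from h import *; check('w5')"
```

```text
[ 0.60999372 -0.06000208  0.27004748] {'handle': [0.25, 3.25, 0.98], 'hub': [0.0, 0.0, 1.0], 'ptr': [0.0, 0.0, 1.0], 'lspoke': [0.0, 0.75, 0.94], 'rspoke': [0.0, -1.75, 0.98], 'uspoke': [-2.25, 0.0, 0.98]} theta start (np.float64(0.0701354499503146), np.float64(0.31294391543056577)) now (np.float64(0.07011295629726129), np.float64(357.9582323984225)) clk 21.7583
```

```bash
cat >> h.py <<'E'
def nudge(s,name):
    arm.move_straight(pf(PHI0-s+14,.25),vel=.2); arm.move_straight(pf(PHI0-s+14),vel=.12)
    arm.move_straight(pf(PHI0-s),vel=.02); arm.sleep(.4); print(arm.current_ee_pos()-pf(PHI0-s),arm.current_contact_force())
    arm.move_straight(pf(PHI0-s+14),vel=.06); arm.move_straight(pf(PHI0-s+14,.27),vel=.2); check(name)
E
python3 -c "from h import *; nudge(340.7,'w6')"
```

```text
[ 1.48511372e-04 -6.11305199e-05  1.13842100e-04] [ 2.95360532 -1.33440571  0.29005446]
[ 0.60992334 -0.0602028   0.27007461] {'handle': [0.25, 1.75, 0.99], 'hub': [0.0, 0.0, 0.98], 'ptr': [0.25, 0.0, 0.99], 'lspoke': [0.25, 0.5, 0.98], 'rspoke': [0.25, -0.75, 0.99], 'uspoke': [-0.75, 0.25, 0.99]} theta start (np.float64(0.07036427497541446), np.float64(0.4043497398429423)) now (np.float64(0.07023327548029826), np.float64(359.1394744557988)) clk 26.35
```

```bash
python3 - <<'E'
from h import *
nudge(341.8,'w7')
t=imaging.read_camera("top"); im=cv2.imread("pics/w7.png")
a=cv2.resize(im[50:250,210:460],(500,400)); b=cv2.resize(t[140:260,270:420,::-1],(300,240)); b=cv2.copyMakeBorder(b,0,160,0,0,cv2.BORDER_CONSTANT)
cv2.imwrite("pics/f7.png",np.hstack([a,b]))
E
```

```text
[ 1.73507852e-04 -3.91435119e-05  1.35659392e-04] [ 2.95798078 -0.82752698 -0.79966779]
[ 0.60990164 -0.06017641  0.27005911] {'handle': [0.25, 0.25, 0.99], 'hub': [0.0, 0.0, 0.98], 'ptr': [0.25, 0.0, 0.99], 'lspoke': [0.25, 0.25, 0.99], 'rspoke': [0.0, 0.0, 1.0], 'uspoke': [0.0, 0.25, 1.0]} theta start (np.float64(0.07033994121620514), np.float64(0.4005920516570285)) now (np.float64(0.0701294635389365), np.float64(0.21730566547360297)) clk 30.95
```

View pics/f7.png

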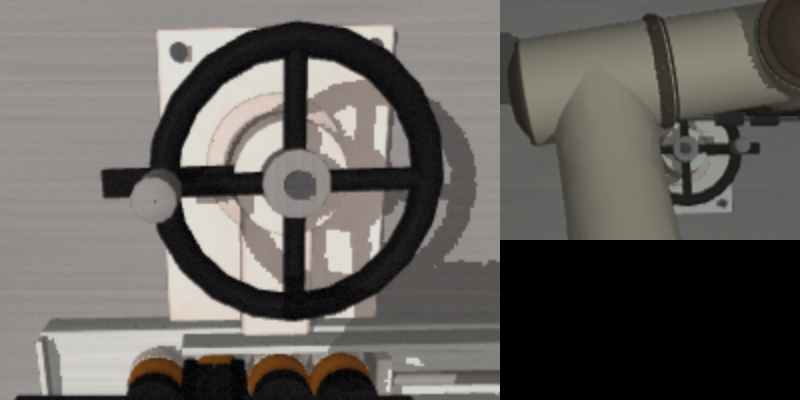

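The handle and spokes match the start picture to within about 0.2°. The leading jar is at (155,375) on the ledge, past the rail end, and the arm is clear of everything.

```bash
python3 -c "
from h import *
print(order.finish_job(), arm.current_clock())"
```

```text
the job is handed in; nothing more can be done
the job is handed in; nothing more can be done
```

The wheel was pushed clockwise one full turn, the handle stands back over the pointer to within about 0.2°, the leading jar is out on the ledge, and the job was handed in at about 31 s.

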